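Press a reed block's end plate home in the bench locking clamp and free it

TASK

Push the wooden reed block along its channel until it sits fully home against the end stop, then press the clamp's long handle down until it goes over centre and stays locked by itself, so that the clamp's pad drives the raised aluminium plate fully down onto the block. Let go of the locked handle, then press down the small release lever that sticks out past the handle's end so that the clamp springs open, and leave the block where it is, home against the stop with the clamp open. Do not force anything: stop pushing when the block or the handle comes up against its stop, press the plate only with the clamp, and leave the other things on the bench alone.

Things in the scene. Friction and masses are not known exactly. Their poses are not given: they have to be found in the camera images.
- clamp: Steel locking clamp (bench-mounted locking pliers) fixed to the bench, about 200 x 390 x 240 mm. Origin on the bench under the pad's place; x along the channel towards the end stop, y towards the handle's free end, z up. Channel floor 30 mm up, x = -110 to +45 mm, between 12 mm high rails 37 mm apart. Two cheeks with the pivots at x = +-19 mm, y = 50 to 130 mm, up to 122 mm high.
- stop_face (a point): centre of the end stop's face, at x = +45 mm in the clamp's frame, 47 mm above the bench; the stop is 44 mm wide and reaches 62 mm above the bench.
- block: Wooden reed block, 130 (x) x 34 (y) x 34 (z) mm, 0.16 kg, loose in the channel; axes parallel to the clamp's. Origin at the centre of its underside. Starts 12 to 32 mm short of the stop; fully home its front end touches the stop, origin at x = -20 mm in the clamp's frame. Slides with 1 to 2 N; it must not be pushed with more than 30 N.
- block_end (a point): centre of the block's rear end face (away from the stop), 17 mm above its underside; the face to push on. Free space for the fingers behind and above it. The channel's floor runs on behind it at 17 mm below this point.
- plate: Aluminium plate 40 x 30 x 6 mm on dowel pins in the block's top, 20 mm ahead (+x) of the block's origin, so it lies under the pad only when the block is home. Origin at the centre of its underside: 39 mm above the block's underside at the start (5 mm proud), 34 mm when fully down. A tight fit: it takes about 9 N to press down and stays where it is left. Only the clamp's pad may press it.
- plate_top (a point): centre of the plate's top face.
- pad: Rubber-faced pad, 22 x 18 x 7 mm, on a sprung stem at the end of the clamp's upper jaw; comes down as the handle is closed. Origin at the centre of its face. Open it stands some 14 mm above the raised plate; locked it presses with some 60 to 80 N.
- handle: The clamp's moving handle, a steel bar 24 mm wide, 12 mm thick, reaching 160 mm from its hinge. Origin on the hinge line; y along the bar to its free end, z out of its top face (7 mm above the y axis), x parallel to the clamp's x. Open, it rises at 40 to 52 degrees; it closes downward to near level. No more than 40 N may be put on it or on the release lever.
- handle_end (a point): middle of the handle's free end, on its top face, 160 mm from the hinge. Where the handle locks depends on an adjusting screw and cannot be read beforehand: with the bar anywhere from 6 degrees below to 6 degrees above level. It must be felt.
- handle_hinge (a point): point on the handle's hinge line, 115 mm along the clamp's y, 112 mm above the bench. Pushed down 135 mm out from here the handle resists with up to about 13 N, most some two thirds down, then gives way, passes dead centre 6 degrees before the end and snaps by itself onto a slightly soft stop. Let go before dead centre it springs open again; then it can be pressed again.
- release (a joint): Release lever, a small dark steel lever hinged under the handle: 0 at rest (sprung), grows to 0.85 rad as its tail is pressed down. With the handle locked, 3 to 5 N on the tail levers the handle back past dead centre; the tail is then about 30 mm lower than at rest. The handle then springs up and follows the tail as that is let go.
- release_tip (a point): point on top of the release lever's tail, 45 mm beyond the handle's end; the tail is 22 mm wide, 6 mm thick, 52 mm long, and lies 15 to 50 mm lower than the handle's top face. Press here, downward. Nothing is below it down to the bench.
- glue: white glue bottle, 52 mm across, 130 mm high; a bystander.
- offcut: dark wooden offcut, 90 x 45 x 22 mm; a bystander.
- jar: small glass jar, 64 mm across, 75 mm high; a bystander.
Not all that is in view belongs to the job. Of the things shaped like the block, the wooden one is meant.

How it is judged:
By the outcome, as a careful person would: the job done as asked, in the order asked, and still so for the second after the job is handed in, with the robot touching nothing.
It also fails if it takes over 59 s, if anything falls off the work surface, if the arm or the gripper's body presses on something with over 40 N, if the wrist force passes 120 N, or if a joint passes its speed limit or range.

ROBOT

A 7-joint arm with a two-finger parallel gripper is mounted at the origin on the work surface. World frame = base frame: x ahead of the robot, y to its left, z up, the work surface at z = 0. Lengths are in m, angles in rad, forces in N, time in s.
With the tool pointing down it reaches from about 0.4 to 0.9 m from the base axis. Payload 5.6 kg.
Tool frame: the origin (TCP) lies midway between the tips of the shut fingers; the grasp point (between the pads) lies 19 mm behind it (env.grasp_offset is the distance from the TCP to the grasp point, in m); z points along the fingers, y is the direction in which the jaws open and shut (so a half turn about z gives the same grasp; the last joint's range is limited). The gripper opens to 92 mm and grips with 3 to 60 N. Pads are 20 mm wide; open, the fingers measure 128 mm over their backs; the gripper's body (75 mm by 189 mm) begins 69 mm behind the grasp point.
Start: joints at [1.202, 0.468, -0.012, 1.603, 0.006, 1.071, -0.056], TCP at [0.208, -0.616, 0.215] pointing down, gripper open.
Joint ranges: [-2.53, 2.53], [-0.31, 2.02], [-1.57, 1.55], [0.28, 2.44], [-1.29, 4.43], [0.15, 1.84], [-2.92, 2.92]. Speed limits (rad/s): [2.57, 2.57, 3.14, 3.14, 3.14, 3.14, 3.14].

INTERFACE

Orientations are given as a unit quaternion [w, x, y, z].
In Python, from rig import env, optics gives the robot as it stands.
- The arm moves only by the shell command python3 -m pendant 'ROWS' [FORCE]. ROWS is JSON, a list that holds one entry, the list of rows, each a list of 7 numbers: the gripper's target within -1 to 1 (fully open at 1, half-way at 0, shut at -1), then the shift along the world's x, y, z in m, then the turn, a rotation vector about the world's x, y, z in rad. A call has 1 to 20 rows; each row is the pose to reach, as a shift and turn from the pose commanded when the call began; what a row does not reach only later rows make up. A row lasts 1/10 s, in which the tool goes at most 50 mm and 8.59 degrees, less where a joint would pass 70% of its speed; a pose out of reach is approached as far as the arm can. A call with a gripper value outside its range is refused whole. The fingers move at their own pace and stop on an object; FORCE is the grip in N (left out, the last holds). Time passes only in rows, so rows that repeat a pose let the fingers close. It gives the time, the measured TCP pose, the force and the opening at its end, in the units of the state.
- env.get_obs(): the state, without advancing time (a new reading comes with each control period).
- optics.get_image(name): name is "side" or "top"; returns (picture, depth): 400x640x3 uint8, blue, green, red; 400x640 float32, m along the optical axis (not along the pixel's ray), 0 where there is no reading.
- optics.calibration(name): a dict with "fov_y" (degrees; the focal length in pixels is half the picture's height over the tangent of half this angle, whatever the lens; pixels are square), "cx", "cy" (the principal point, pixels), "k1" (the pictures are not rectified: a ray, as slopes to the right and down, at radius r is drawn at 1 + k1 r^2 times it, then the intrinsics apply), "pose" (4x4, takes a point from camera to world coordinates). Camera axes: x right, y down, z forward; pixel columns grow to the right and rows downward; lengths in m; the calibration is good to about 2 mm. A picture is of the moment at which its call begins. calibration takes no time and is no camera call.
- env.job_done(): hands the job in, once; it reports no verdict.
The state is a dict: "t": time; "q": joint angles; "dq": joint speeds; "tau": joint torques, N m; "ee_pos": TCP position; "orientation": TCP orientation; "ft_force": force on the tool from outside, world axes, zero at the start; "moment": the same for the moment, N m; "opening": finger opening in m.
Only numpy, scipy, OpenCV 4.12 (cv2) and the standard library are available. Lean on these libraries where they do the work, as an engineer would, in place of code of your own. Each camera call takes 0.05 s, during which the arm holds its last target. There are 200 camera calls.

## Working session

There is one attempt and no reset: what is moved stays moved. The work goes in short steps, Python scripts to look and compute and a shell command to move; the robot and the scene stay as the last step left them, time stands still between calls to the robot, and variables do not carry over. Pictures are saved under pics/ and viewed, about 8 in all and at most 12, crops included, and the job is handed in when it is done.

```bash
mkdir -p pics; ls; cat > h.py <<'E'
import numpy as np, cv2
from rig import env, optics
def cam(n):
    c=optics.calibration(n); f=200/np.tan(np.radians(c['fov_y']/2))
    return c,f,np.array(c['pose'])
def pts(n,uv,d=None,z=None):
    """pixels -> world, by depth d (along axis) or onto plane z"""
    c,f,T=cam(n); uv=np.atleast_2d(np.float64(uv))
    s=(uv-[c['cx'],c['cy']])/f; u=s.copy()
    for _ in range(20): u=s/(1+c['k1']*(u**2).sum(1,keepdims=True))
    r=np.c_[u,np.ones(len(u))]
    w=r@T[:3,:3].T
    if d is None: d=(z-T[2,3])/w[:,2]
    return T[:3,3]+w*np.reshape(d,(-1,1))
def proj(n,P):
    c,f,T=cam(n); p=(np.atleast_2d(P)-T[:3,3])@T[:3,:3]
    u=p[:,:2]/p[:,2:]; u=u*(1+c['k1']*(u**2).sum(1,keepdims=True))
    return u*f+[c['cx'],c['cy']]
def shot(n,tag):
    im,d=optics.get_image(n); cv2.imwrite(f'pics/{tag}.png',im); np.save(f'pics/{tag}.npy',d); return im,d
E
python3 - <<'E'
from h import *
for n in('side','top'):
    shot(n,n+'0'); c,f,T=cam(n); print(n,f,c['cx'],c['cy'],c['k1'],T.round(3))
print(env.get_obs())
E
```

```text
pics
side 458.02635142142606 320.364029229213 193.4095875827927 -0.11638332901904744 [[-0.987 -0.128  0.099  0.35 ]
 [-0.16   0.687 -0.709  0.979]
 [ 0.022 -0.715 -0.699  1.148]
 [ 0.     0.     0.     1.   ]]
top 381.71766364121044 328.2671110200944 204.44749967431156 -0.0363061006637662 [[-0.008 -0.982  0.191  0.293]
 [-1.     0.002 -0.027 -0.023]
 [ 0.026 -0.191 -0.981  1.375]
 [ 0.     0.     0.     1.   ]]
{'t': 0.1, 'q': array([ 1.20202303,  0.46826128, -0.01159315,  1.60350195,  0.00601526,
        1.07137516, -0.05631508]), 'dq': array([ 0.00171444, -0.00076676,  0.00069079, -0.00225709,  0.00202572,
       -0.00036296, -0.00070622]), 'tau': array([ 1.22514055e-03, -5.21648169e+01, -1.19997587e-02, -2.44363976e+01,
       -5.67248929e-02,  1.41271050e-02,  8.22749212e-05]), 'ee_pos': array([ 0.20779421, -0.61536316,  0.21376589]), 'orientation': array([-7.32745509e-04,  9.86769560e-01,  1.62127306e-01, -1.85691160e-04]), 'ft_force': array([-0.37475069,  0.22423712,  0.18108447]), 'moment': array([-0.01824725,  0.03121821,  0.04440442]), 'opening': 0.09205373990226955}
```

View pics/top0.png

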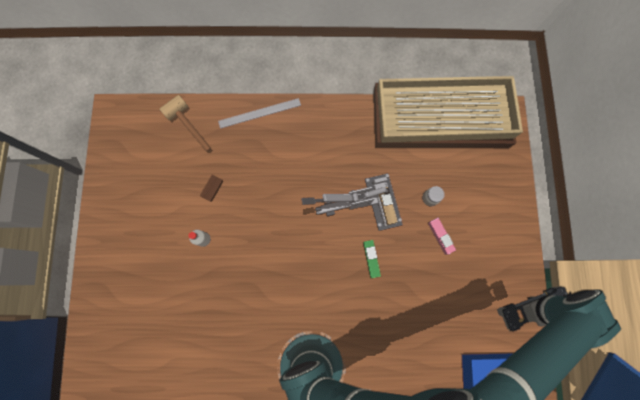

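View pics/side0.png

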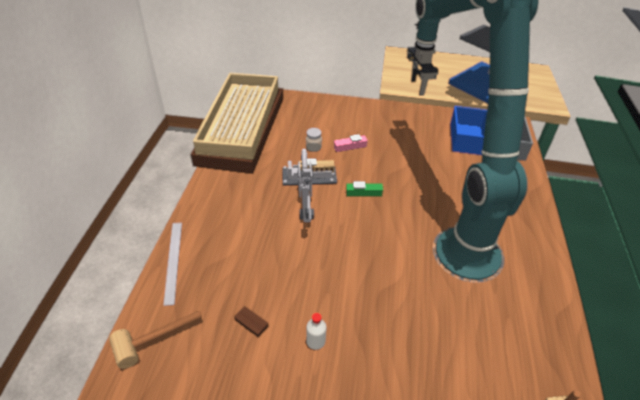

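The top view shows the clamp at about (385,205), with its handle running left to (305,202). Three things look like the block: wooden at (390,213) in the channel, green at (372,259) and pink at (442,237). The wooden one is meant. I'll check it in a close crop and measure from the two views.

```bash
python3 - <<'E'
from h import *
a=cv2.imread('pics/top0.png')[160:250,290:420]; b=cv2.imread('pics/side0.png')[140:245,265:355]
a=cv2.resize(a,None,fx=6,fy=6,interpolation=cv2.INTER_CUBIC)[:, :780]
cv2.imwrite('pics/c_top.png',a)
cv2.imwrite('pics/c_side.png',cv2.resize(b,None,fx=5.7,fy=5.7,interpolation=cv2.INTER_CUBIC))
d=np.load('pics/top0.npy')
for uv in [(390,213),(392,225),(387,200),(378,182),(340,198),(308,202),(308,211),(330,207)]:
    print(uv,pts('top',uv,d[uv[1],uv[0]]).round(3))
E
```

```text
(390, 213) [[ 0.517 -0.275  0.067]]
(392, 225) [[ 0.482 -0.292  0.012]]
(387, 200) [[ 0.562 -0.265  0.074]]
(378, 182) [[ 0.631 -0.238  0.058]]
(340, 198) [[ 0.293 -0.023  1.375]]
(308, 202) [[0.522 0.007 0.239]]
(308, 211) [[ 0.537  0.013 -0.002]]
(330, 207) [[ 0.543 -0.066  0.042]]
```

View pics/c_top.png

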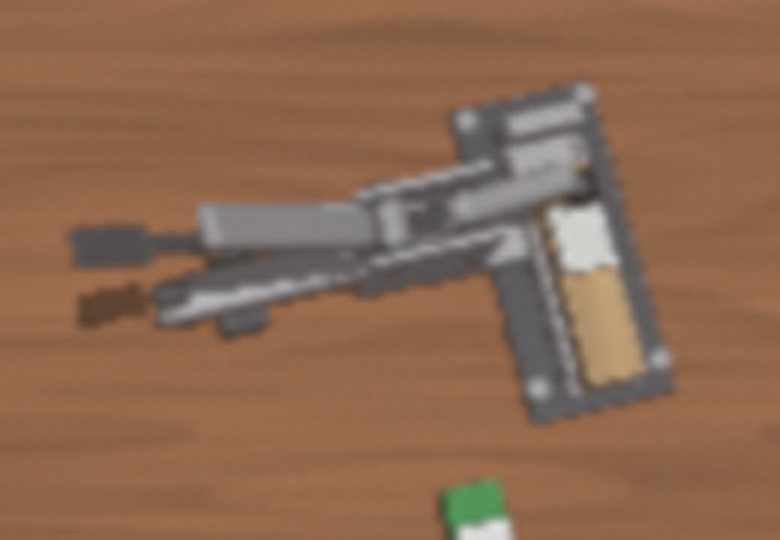

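View pics/c_side.png

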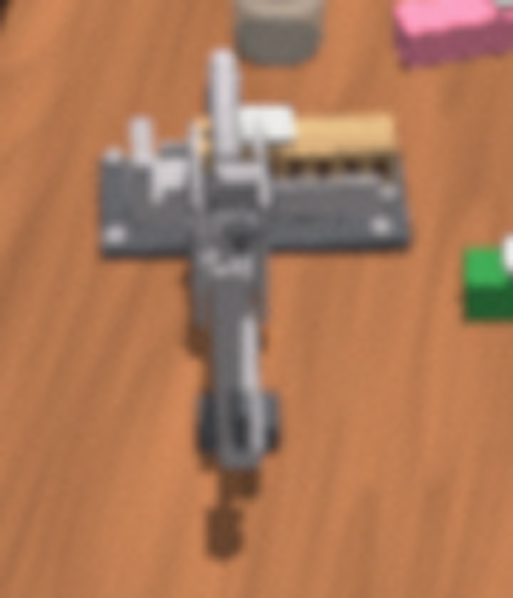

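The crops confirm it: the wooden block lies in the channel at top px (390,213), and its rear end is at (393,223). The end stop is at (381,185), so clamp +x points up in the picture at a yaw of about 16°. The handle points left and its end is at about (324,197). Next I'll measure the clamp's frame.

```bash
python3 - <<'E'
from h import *
im=cv2.imread('pics/top0.png'); d=np.load('pics/top0.npy')
hsv=cv2.cvtColor(im,cv2.COLOR_BGR2HSV)
vv,uu=np.mgrid[165:240,295:412]; uv=np.c_[uu.ravel(),vv.ravel()]
D=d[uv[:,1],uv[:,0]]; P=pts('top',uv,D); H=hsv[uv[:,1],uv[:,0]]; ok=D>0
def rect(m,z,name):
    Q=pts('top',uv[m],z=z)[:,:2]; r=cv2.minAreaRect(np.float32(Q)); print(name,m.sum(),np.round(r[0],4),np.round(r[1],4),r[2].__round__(1),'zmed',np.median(P[m][:,2]).round(3))
    print(cv2.boxPoints(r).round(4).tolist())
wood=ok&(H[:,0]>12)&(H[:,1]>60)&(H[:,2]>140)&(uv[:,0]>380)&(uv[:,1]>195)
rect(wood&(abs(P[:,2]-.064)<.006),.064,'wood')
wh=ok&(H[:,1]<40)&(H[:,2]>200)&(abs(P[:,2]-.075)<.008)&(uv[:,0]>378)&(uv[:,1]>190)
rect(wh,.075,'plate')
# stop
for y in range(178,200): print(y,[(int(u),int(1000*pts('top',(u,y),d[y,u])[0,2])) for u in range(372,392,2)])
g=ok&(P[:,2]>.15); print('high',g.sum())
for q,p in zip(uv[g][::12],P[g][::12]): print(q,p.round(3),end=' ')
E
```

```text
wood 167 [ 0.5143 -0.2767] [0.0641 0.0332] 13.6 zmed 0.065
[[0.47929999232292175, -0.26809999346733093], [0.4871000051498413, -0.3003999888896942], [0.5493999719619751, -0.28529998660087585], [0.5414999723434448, -0.2529999911785126]]
plate 49 [ 0.5637 -0.2642] [0.027  0.0221] 7.3 zmed 0.076
[[0.5489000082015991, -0.2549000084400177], [0.551800012588501, -0.2768999934196472], [0.578499972820282, -0.2734000086784363], [0.5756999850273132, -0.2515000104904175]]
178 [(372, 11), (374, 15), (376, 13), (378, 16), (380, 55), (382, 57), (384, 60), (386, 59), (388, 10), (390, 1)]
179 [(372, 11), (374, 13), (376, 60), (378, 64), (380, 65), (382, 62), (384, 61), (386, 61), (388, 9), (390, 6)]
180 [(372, 14), (374, 54), (376, 64), (378, 63), (380, 66), (382, 60), (384, 62), (386, 60), (388, 16), (390, 2)]
181 [(372, 10), (374, 51), (376, 58), (378, 60), (380, 66), (382, 55), (384, 47), (386, 13), (388, 15), (390, 10)]
182 [(372, 11), (374, 46), (376, 61), (378, 57), (380, 46), (382, 40), (384, 30), (386, 9), (388, 11), (390, 14)]
183 [(372, 11), (374, 38), (376, 52), (378, 39), (380, 29), (382, 
[... 2077 characters left out ...]
6] [ 0.543 -0.039  0.228] [335 196] [ 0.549 -0.078  0.197] [347 196] [ 0.558 -0.119  0.156] [331 197] [ 0.542 -0.064  0.218] [343 197] [ 0.552 -0.105  0.17 ] [308 198] [0.534 0.007 0.239] [328 198] [ 0.536 -0.055  0.228] [341 198] [ 0.546 -0.098  0.18 ] [306 199] [0.53  0.013 0.243] [318 199] [ 0.536 -0.024  0.214] [330 199] [ 0.535 -0.061  0.221] [342 199] [ 0.544 -0.101  0.176] [307 200] [0.528 0.01  0.239] [319 200] [ 0.534 -0.027  0.21 ] [331 200] [ 0.533 -0.064  0.215] [343 200] [ 0.542 -0.105  0.168] [309 201] [0.525 0.004 0.238] [321 201] [ 0.532 -0.033  0.203] [333 201] [ 0.533 -0.071  0.2  ] [308 202] [0.522 0.007 0.239] [302 203] [0.516 0.024 0.253] [314 203] [ 0.521 -0.012  0.226]
```

```bash
python3 - <<'E'
from h import *
im=cv2.imread('pics/top0.png'); d=np.load('pics/top0.npy')
hsv=cv2.cvtColor(im,cv2.COLOR_BGR2HSV)
vv,uu=np.mgrid[165:240,295:412]; uv=np.c_[uu.ravel(),vv.ravel()]
D=d[uv[:,1],uv[:,0]]; P=pts('top',uv,D); H=hsv[uv[:,1],uv[:,0]]; ok=D>0
b=ok&(P[:,2]>.004)&(P[:,2]<.022)&(H[:,1]<90)&(uv[:,0]>362)
Q=pts('top',uv[b],z=.012)[:,:2]; r=cv2.minAreaRect(np.float32(Q)); print('base',r, cv2.boxPoints(r).round(3).tolist())
# stop front edge
e=[]
for u in range(375,386):
    c=[y for y in range(176,190) if pts('top',(u,y),d[y,u])[0,2]>.05 and d[y,u]>0 and y<186]
    e.append((u,max(c)+.5))
E=pts('top',e,z=.062); print(E.round(4).tolist())
k=np.polyfit(E[:,1],E[:,0],1); print('stop yaw',np.degrees(np.arctan(-k[0]))) 
# handle: grey bar z>.12, left
# wood straight sides: lines per row
g=ok&(P[:,2]>.135)&(uv[:,0]>322)&(uv[:,0]<355)
S=P[g]
rows=[]
for u in range(323,352):
    m=g&(uv[:,0]==u)
    if m.sum()>3: rows.append(np.median(P[m],0))
rows=np.array(rows); a=np.polyfit(rows[:,1],rows[:,0],1); print('handle dir yaw',np.degrees(np.arctan(-a[0])), 'x at y=-.05',np.polyval(a,-.05)); print(rows[::4].round(3).tolist())
m=(uv[:,0]<316)&ok&(P[:,2]>.15); print('lever',P[m].mean(0),P[m].min(0),P[m].max(0))
E
```

```text
base ((0.5671344995498657, -0.25167930126190186), (0.20000484585762024, 0.1167808473110199), 13.129724502563477) [[0.4560000002384186, -0.21799999475479126], [0.4830000102519989, -0.3310000002384186], [0.6779999732971191, -0.28600001335144043], [0.6510000228881836, -0.1720000058412552]]
[[0.6241, -0.2268, 0.062], [0.6241, -0.2303, 0.062], [0.6277, -0.234, 0.062], [0.6277, -0.2376, 0.062], [0.6277, -0.2412, 0.062], [0.6314, -0.2449, 0.062], [0.6314, -0.2485, 0.062], [0.6314, -0.2521, 0.062], [0.6314, -0.2557, 0.062], [0.6351, -0.2594, 0.062], [0.6351, -0.263, 0.062]]
stop yaw 16.933552220306893
handle dir yaw 13.608450690097847 x at y=-.05 0.5379617815939729
[[0.539, -0.039, 0.224], [0.538, -0.052, 0.227], [0.541, -0.064, 0.213], [0.544, -0.078, 0.198], [0.547, -0.091, 0.184], [0.552, -0.105, 0.17], [0.555, -0.119, 0.154], [0.557, -0.133, 0.138]]
lever [0.52610409 0.00581146 0.23794306] [ 0.51303641 -0.01455665  0.21784679] [0.54021848 0.02732887 0.25500726]
```

Results: yaw 13.4°, clamp origin at about (0.587, -0.259), block rear at (0.483, -0.284), gap to the stop about 22 mm, handle about 46.5° up. The sizes agree with those given. The base measures 200 mm long, the block top 33 mm wide, and the handle end comes out at z 0.23. To push, I'll shut the fingers with the jaw axis across the channel and approach from behind the block, above the rails.

```bash
python3 -m pendant '[[[-1,0.06,0.08,0,0,0,-0.092],[-1,0.12,0.16,0,0,0,-0.092],[-1,0.18,0.24,0,0,0,-0.092],[-1,0.246,0.325,0,0,0,-0.092],[-1,0.246,0.325,0,0,0,-0.092],[-1,0.246,0.325,0,0,0,-0.092],[-1,0.246,0.325,0,0,0,-0.092],[-1,0.246,0.325,-0.04,0,0,-0.092],[-1,0.246,0.325,-0.08,0,0,-0.092],[-1,0.246,0.325,-0.11,0,0,-0.092],[-1,0.246,0.325,-0.11,0,0,-0.092],[-1,0.246,0.325,-0.11,0,0,-0.092],[-1,0.246,0.325,-0.11,0,0,-0.092]]]' 10
python3 - <<'E'
from h import *
im,d=shot('top','t1'); o=env.get_obs(); print(o['ee_pos'],o['orientation'],o['ft_force'])
a=im[160:260,300:430]; b,_=shot('side','s1'); b=b[110:230,255:395]
cv2.imwrite('pics/c1.png',np.vstack([cv2.resize(a,(572,300),interpolation=2) ,cv2.resize(b,(572,300),interpolation=2)]))
E
```

```text
t: 1.4
ee_pos: [0.4549, -0.2922, 0.1064]
orientation: [0.001, 0.993, 0.116, 0.001]
ft_force: [0.8, -0.8, 0.7]
opening: 0.0006
[ 0.45494645 -0.29225307  0.10665788] [0.00123608 0.99325586 0.11592858 0.00135438] [-0.42342207  0.60388069  0.12430651]
```

View pics/c1.png

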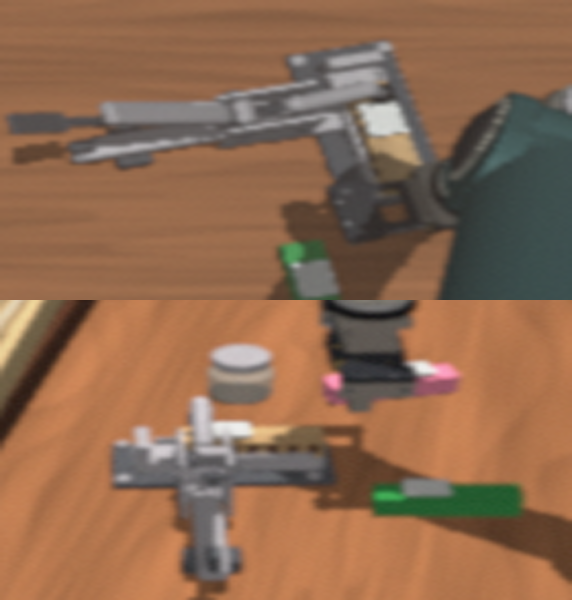

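The shut fingers are above and behind the block's rear end, in line with the channel. Next I'll lower them and push until just short of the stop.

```bash
python3 -m pendant '[[[-1,0,0,-0.03,0,0,0],[-1,0,0,-0.055,0,0,0],[-1,0,0,-0.055,0,0,0],[-1,0,0,-0.055,0,0,0]]]'
python3 -m pendant '[[[-1,0.005,0.0012,0,0,0,0],[-1,0.010,0.0023,0,0,0,0],[-1,0.015,0.0035,0,0,0,0],[-1,0.019,0.0045,0,0,0,0],[-1,0.022,0.0052,0,0,0,0],[-1,0.025,0.0059,0,0,0,0],[-1,0.028,0.0066,0,0,0,0],[-1,0.031,0.0073,0,0,0,0],[-1,0.034,0.0080,0,0,0,0],[-1,0.034,0.008,0,0,0,0]]]'
```

```text
t: 1.9
ee_pos: [0.4544, -0.2914, 0.0507]
orientation: [0.0, 0.993, 0.116, 0.0]
ft_force: [0.6, 0.2, 0.0]
opening: 0.0004
t: 2.9
ee_pos: [0.4888, -0.2826, 0.0496]
orientation: [0.0, 0.993, 0.117, 0.0]
ft_force: [0.7, 0.1, 0.1]
opening: 0.0006
```

```bash
python3 -m pendant '[[[-1,0.002,0.0005,0,0,0,0],[-1,0.004,0.0009,0,0,0,0],[-1,0.004,0.0009,0,0,0,0]]]'; python3 -m pendant '[[[-1,0.0015,0.0003,0,0,0,0],[-1,0.0015,0.0003,0,0,0,0]]]'
python3 - <<'E'
from h import *
im,d=shot('side','s2'); cv2.imwrite('pics/c2.png',cv2.resize(im[130:210,265:365],(750,600),interpolation=2)); print(env.get_obs()['ft_force'])
E
```

```text
t: 3.2
ee_pos: [0.4924, -0.2818, 0.0496]
orientation: [0.0, 0.993, 0.117, 0.0]
ft_force: [-1.1, 0.3, -0.3]
opening: 0.0003
t: 3.4
ee_pos: [0.4937, -0.2816, 0.0496]
orientation: [0.0, 0.993, 0.117, 0.0]
ft_force: [-1.0, -0.1, 0.3]
opening: 0.0009
[-0.02882055 -0.55796837  0.40571608]
```

View pics/c2.png

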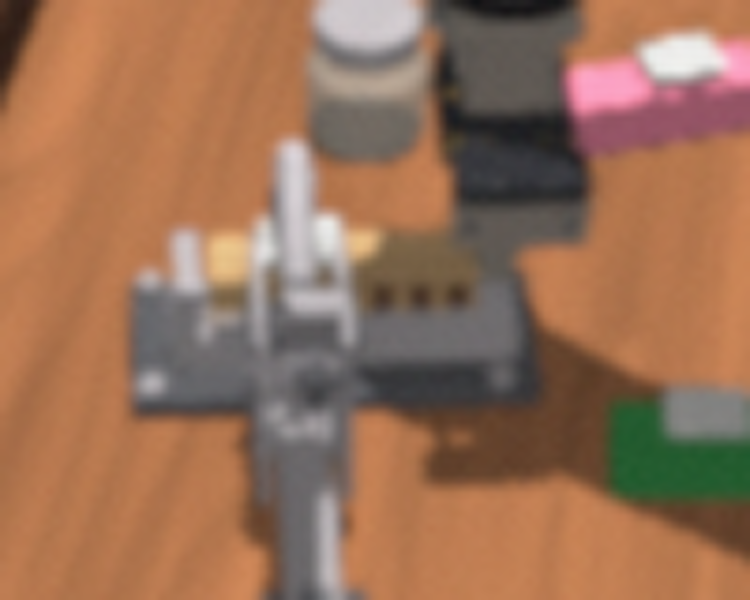

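The finger touches the block's rear at about (480,270). The block's front edge (207) is almost at the stop (200). I'll creep forward until the force rises.

```bash
for i in 1 2 3 4; do python3 -m pendant '[[[-1,0.001,0.00023,0,0,0,0],[-1,0.001,0.00023,0,0,0,0]]]' | egrep 'ee_pos|ft'; done
```

```text
ee_pos: [0.4946, -0.2814, 0.0496]
ft_force: [-0.7, 0.5, 0.2]
ee_pos: [0.4957, -0.2811, 0.0496]
ft_force: [-0.9, -0.4, -1.2]
ee_pos: [0.4967, -0.2809, 0.0496]
ft_force: [-0.5, -0.0, -0.8]
ee_pos: [0.4975, -0.2807, 0.0496]
ft_force: [-1.4, -1.0, 0.3]
```

```bash
for i in 1 2 3 4; do python3 -m pendant '[[[-1,0.001,0.00023,0,0,0,0],[-1,0.001,0.00023,0,0,0,0]]]' | egrep 'ee_pos|ft'; done
```

```text
ee_pos: [0.4976, -0.2807, 0.0496]
ft_force: [-4.6, -0.9, 3.3]
ee_pos: [0.4976, -0.2807, 0.0495]
ft_force: [-6.2, -0.5, 5.1]
ee_pos: [0.4976, -0.2807, 0.0494]
ft_force: [-8.6, -2.0, 7.1]
ee_pos: [0.4976, -0.2807, 0.0493]
ft_force: [-10.1, -0.4, 9.0]
```

The block is home: the TCP stalls at x = 0.4976 and the force climbs to 10 N. I'll back off, rise, and turn the tool 90° so the wide gripper body lies across the handle and clear of it.

```bash
python3 -m pendant '[[[-1,-0.02,-0.0047,0,0,0,0],[-1,-0.04,-0.0094,0,0,0,0],[-1,-0.04,-0.0094,0.03,0,0,0],[-1,-0.04,-0.0094,0.08,0,0,0],[-1,-0.04,-0.0094,0.13,0,0,0.15],[-1,-0.04,-0.0094,0.18,0,0,0.30],[-1,-0.04,-0.0094,0.22,0,0,0.45],[-1,-0.04,-0.0094,0.25,0,0,0.6],[-1,-0.04,-0.0094,0.25,0,0,0.75],[-1,-0.04,-0.0094,0.25,0,0,0.9],[-1,-0.04,-0.0094,0.25,0,0,1.05],[-1,-0.04,-0.0094,0.25,0,0,1.2],[-1,-0.04,-0.0094,0.25,0,0,1.35],[-1,-0.04,-0.0094,0.25,0,0,1.5],[-1,-0.04,-0.0094,0.25,0,0,1.571],[-1,-0.04,-0.0094,0.25,0,0,1.571],[-1,-0.04,-0.0094,0.25,0,0,1.571]]]'
python3 - <<'E'
from h import *
im,d=shot('top','t3'); b,_=shot('side','s3')
cv2.imwrite('pics/c3.png',np.hstack([cv2.resize(im[165:235,300:400],(500,350),interpolation=2),cv2.resize(b[140:210,265:325],(300,350),interpolation=2)]))
# plate centre from top
hsv=cv2.cvtColor(im,cv2.COLOR_BGR2HSV)
for r in range(176,186): print(r,[int(x) for x in 1000*pts('top',[(u,r) for u in range(374,390,2)],d[r,374:390:2])[:,2]])
E
```

```text
t: 6.75
ee_pos: [0.462, -0.289, 0.2997]
orientation: [0.001, 0.62, 0.784, 0.0]
ft_force: [-0.3, 0.4, -0.4]
opening: 0.0004
176 [-3, 18, 11, 14, 8, 12, 15, 12]
177 [16, 13, 13, 10, 15, 64, 62, 11]
178 [11, 9, 14, 63, 63, 61, 59, 8]
179 [7, 60, 68, 59, 61, 65, 61, 11]
180 [58, 59, 66, 61, 65, 61, 58, 12]
181 [51, 63, 61, 68, 64, 64, 12, 11]
182 [46, 64, 63, 68, 64, 64, 65, 15]
183 [39, 49, 63, 60, 65, 69, 63, 8]
184 [36, 47, 66, 66, 59, 71, 66, 6]
185 [29, 41, 61, 64, 66, 66, 62, 13]
```

View pics/c3.png

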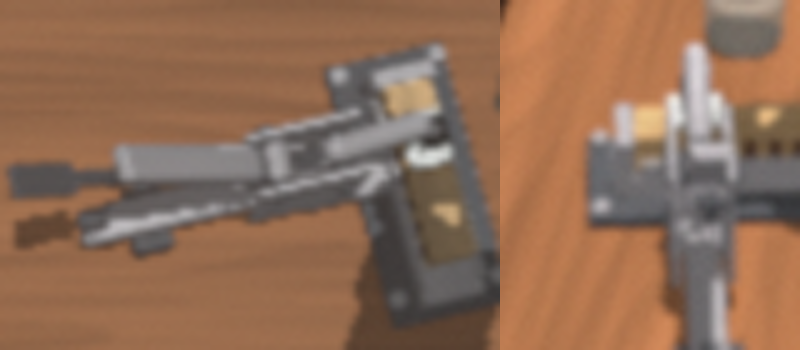

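The block's front is flush with the stop (top crop at (405,90)), and the plate lies under the pad. Next I'll move to just above the handle, about 135 mm out from the hinge.

```bash
python3 -m pendant '[[[-1,0.02,0.05,0,0,0,0],[-1,0.04,0.1,0,0,0,0],[-1,0.06,0.15,0,0,0,0],[-1,0.08,0.2,0,0,0,0],[-1,0.082,0.218,0,0,0,0],[-1,0.082,0.218,-0.03,0,0,0],[-1,0.082,0.218,-0.05,0,0,0],[-1,0.082,0.218,-0.06,0,0,0],[-1,0.082,0.218,-0.06,0,0,0]]]'; for i in 1 2 3 4 ; do python3 -m pendant '[[[-1,0,0,-0.003,0,0,0],[-1,0,0,-0.006,0,0,0],[-1,0,0,-0.006,0,0,0]]]' | egrep 'ee_pos|ft'; done
```

```text
t: 7.75
ee_pos: [0.5428, -0.0712, 0.2384]
orientation: [-0.001, 0.62, 0.785, -0.0]
ft_force: [0.1, 0.6, 0.0]
opening: 0.0004
ee_pos: [0.5437, -0.0714, 0.2339]
ft_force: [0.4, -0.5, -0.2]
ee_pos: [0.5433, -0.0712, 0.2272]
ft_force: [-1.1, -0.6, -0.5]
ee_pos: [0.5432, -0.0712, 0.2211]
ft_force: [-0.2, -0.2, -0.2]
ee_pos: [0.5436, -0.0713, 0.2154]
ft_force: [0.4, -0.8, 0.8]
```

```bash
python3 -m pendant '[[[-1,-0.0013,0.0053,-0.0055,0,0,0],[-1,-0.0026,0.0107,-0.011,0,0,0],[-1,-0.0042,0.0175,-0.02,0,0,0],[-1,-0.0058,0.0243,-0.029,0,0,0],[-1,-0.0058,0.0243,-0.029,0,0,0]]]'
python3 -m pendant '[[[-1,-0.0007,0.003,-0.005,0,0,0],[-1,-0.0014,0.0058,-0.01,0,0,0],[-1,-0.002,0.0085,-0.015,0,0,0],[-1,-0.0027,0.0112,-0.021,0,0,0],[-1,-0.0027,0.0112,-0.021,0,0,0]]]'
```

```text
t: 9.45
ee_pos: [0.5372, -0.0457, 0.1854]
orientation: [-0.001, 0.619, 0.785, -0.0]
ft_force: [1.4, -1.3, 2.0]
opening: 0.0007
t: 9.95
ee_pos: [0.535, -0.0353, 0.1656]
orientation: [-0.0, 0.62, 0.785, -0.0]
ft_force: [0.1, -1.3, 5.9]
opening: 0.0005
```

Contact is good, with the resistance rising to 5.9 N. I'll continue along the arc in small steps and watch the force.

```bash
python3 -m pendant '[[[-1,-0.0004,0.0016,-0.005,0,0,0],[-1,-0.0008,0.0031,-0.01,0,0,0],[-1,-0.0008,0.0031,-0.01,0,0,0]]]'|egrep 'ee_pos|ft'
for i in 1 2 3 4 5; do python3 -m pendant '[[[-1,-0.0002,0.0008,-0.002,0,0,0],[-1,-0.0003,0.0014,-0.004,0,0,0]]]'|egrep 'ee_pos|ft'; done
```

```text
ee_pos: [0.5341, -0.0316, 0.1557]
ft_force: [-0.9, 0.3, 5.6]
ee_pos: [0.5339, -0.0304, 0.1522]
ft_force: [-1.2, 1.2, 7.2]
ee_pos: [0.5336, -0.0292, 0.148]
ft_force: [-1.0, -1.0, 6.4]
ee_pos: [0.5332, -0.028, 0.1439]
ft_force: [0.1, -0.7, 5.4]
ee_pos: [0.533, -0.027, 0.1397]
ft_force: [-0.9, -1.3, 3.9]
ee_pos: [0.5327, -0.026, 0.1354]
ft_force: [0.5, -2.2, 2.1]
```

```bash
for i in 1 2 3 4 5; do python3 -m pendant '[[[-1,-0.0001,0.0003,-0.0015,0,0,0],[-1,-0.0001,0.0004,-0.003,0,0,0]]]'|egrep 'ee_pos|ft'; done
```

```text
ee_pos: [0.5325, -0.0251, 0.1323]
ft_force: [0.2, -1.8, 1.8]
ee_pos: [0.5323, -0.0245, 0.1293]
ft_force: [0.5, -0.8, 1.8]
ee_pos: [0.5322, -0.024, 0.1263]
ft_force: [0.2, -0.4, 2.1]
ee_pos: [0.532, -0.0236, 0.1233]
ft_force: [-0.1, -0.7, 0.7]
ee_pos: [0.5325, -0.0234, 0.1217]
ft_force: [-5.5, -1.4, 19.6]
```

The force fell to about 1 N past dead centre, then jumped to 19.6 N at z 0.122, so the handle is on its stop. I'll lift off and see whether it stays.

```bash
python3 -m pendant '[[[-1,0,0,0.002,0,0,0],[-1,0,0,0.006,0,0,0],[-1,0,0,0.015,0,0,0],[-1,0,0,0.05,0,0,0],[-1,0,0,0.1,0,0,0],[-1,-0.01,0.05,0.1,0,0,0],[-1,-0.04,0.1,0.1,0,0,0],[-1,-0.04,0.1,0.1,0,0,0]]]'
python3 - <<'E'
from h import *
im,d=shot('top','t4'); b,db=shot('side','s4')
cv2.imwrite('pics/c4.png',np.hstack([cv2.resize(im[165:245,290:400],(440,320),interpolation=2),cv2.resize(b[140:240,265:355],(360,400),interpolation=2)[:320]]))
ex=np.array([.973,.232,0]);ey=np.array([-.232,.973,0]);O=np.array([.589,-.259,0])
for n,D,(r0,r1,c0,c1) in(('top',d,(165,245,290,400)),('side',db,(140,240,265,355))):
    v,u=np.mgrid[r0:r1,c0:c1]; uv=np.c_[u.ravel(),v.ravel()]; dd=D[uv[:,1],uv[:,0]]; P=pts(n,uv,dd)-O
    X=P@ex;Y=P@ey
    for a in range(120,345,10):
        m=(dd>0)&(abs(X)<.009)&(abs(Y-a/1000)<.005)&(P[:,2]>.03)&(P[:,2]<.26)
        if m.sum()>2: print(n,a,m.sum(),(np.percentile(P[m][:,2],[20,50,80])*1000).round().tolist())
E
```

```text
t: 13.05
ee_pos: [0.4897, 0.0818, 0.2217]
orientation: [-0.0, 0.617, 0.787, 0.001]
ft_force: [-0.4, -0.4, -0.8]
opening: 0.0004
top 120 18 [118.0, 122.0, 125.0]
top 130 19 [88.0, 118.0, 120.0]
top 140 23 [45.0, 120.0, 122.0]
top 150 25 [45.0, 119.0, 122.0]
top 160 22 [47.0, 119.0, 121.0]
top 170 24 [45.0, 118.0, 122.0]
top 180 24 [44.0, 119.0, 122.0]
top 190 26 [46.0, 119.0, 123.0]
top 200 24 [46.0, 120.0, 122.0]
top 210 23 [46.0, 118.0, 123.0]
top 220 22 [45.0, 120.0, 122.0]
top 230 25 [49.0, 120.0, 123.0]
top 240 25 [58.0, 120.0, 122.0]
top 250 21 [76.0, 121.0, 123.0]
top 260 17 [122.0, 124.0, 125.0]
top 270 15 [120.0, 122.0, 124.0]
top 280 10 [86.0, 88.0, 92.0]
top 290 13 [88.0, 90.0, 91.0]
top 300 11 [86.0, 89.0, 89.0]
side 130 4 [117.0, 119.0, 120.0]
side 160 4 [45.0, 83.0, 119.0]
side 170 3 [121.0, 121.0, 121.0]
side 180 7 [119.0, 121.0, 122.0]
side 190 10 [121.0, 122.0, 124.0]
side 200 15 [120.0, 122.0, 123.0]
side 210 19 [45.0, 121.0, 123.0]
side 220 16 [117.0, 120.0, 122.0]
side 230 14 [46.0, 121.0, 122.0]
side 240 15 [104.0, 122.0, 124.0]
side 250 16 [118.0, 121.0, 122.0]
side 260 19 [92.0, 121.0, 123.0]
side 270 35 [91.0, 116.0, 122.0]
side 280 11 [88.0, 92.0, 93.0]
side 290 12 [87.0, 88.0, 89.0]
side 300 13 [86.0, 88.0, 90.0]
side 310 15 [86.0, 87.0, 89.0]
side 320 18 [83.0, 85.0, 88.0]
side 330 15 [83.0, 85.0, 86.0]
side 340 5 [85.0, 85.0, 86.0]
```

View pics/c4.png

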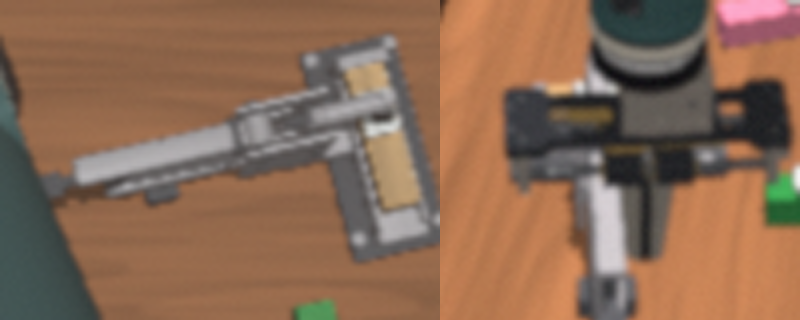

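The handle stays locked: its top face is level at z about 0.120 from y' = 120 to 270 mm. The release tail lies at z about 0.087, out to y' of about 330 mm. I'll check the plate's height, then go above the tail.

```bash
python3 - <<'E'
from h import *
im=cv2.imread('pics/t4.png'); d=np.load('pics/t4.npy')
ex=np.array([.973,.232,0]);ey=np.array([-.232,.973,0]);O=np.array([.589,-.259,0])
v,u=np.mgrid[170:225,370:400]; uv=np.c_[u.ravel(),v.ravel()]; P=pts('top',uv,d[uv[:,1],uv[:,0]])-O
I=im[uv[:,1],uv[:,0]].astype(int); X=P@ex*1000;Y=P@ey*1000
w=(I.min(1)>175)&(abs(X)<25)&(abs(Y)<18)
wd=(I[:,2]-I[:,0]>40)&(P[:,2]>.055)&(P[:,2]<.075)
print('white',w.sum(),np.median(P[w],0)[2],np.percentile(P[w][:,2],[25,75]),'wood z',np.median(P[wd][:,2]),wd.sum(),'x',X[wd].min(),X[wd].max(),'y',Y[wd].mean())
d=np.load('pics/top0.npy');im=cv2.imread('pics/top0.png'); print(np.median(pts('top',[(386,197),(387,198),(388,199),(387,201),(389,201)],[d[197,386],d[198,387],d[199,388],d[201,387],d[201,389]])[:,2]))
E
python3 -m pendant '[[[-1,0.012,-0.016,0,0,0,0],[-1,0.025,-0.032,0,0,0,0],[-1,0.025,-0.032,-0.04,0,0,0],[-1,0.025,-0.032,-0.08,0,0,0],[-1,0.025,-0.032,-0.11,0,0,0],[-1,0.025,-0.032,-0.11,0,0,0],[-1,0.025,-0.032,-0.11,0,0,0]]]'
```

```text
white 19 0.07076204474752368 [0.06953037 0.07216698] wood z 0.06489020671724943 234 x -83.83058450141728 44.39553057324981 y 2.6134208054109993
0.07706816315783382
t: 13.85
ee_pos: [0.518, 0.0433, 0.1106]
orientation: [-0.0, 0.62, 0.784, -0.0]
ft_force: [-0.1, 0.2, -0.9]
opening: 0.0002
```

The plate is seated (top at 0.0708, nominal 0.070, was 0.077) and the block spans x' = -84 to +44 mm, so it is home. Now I'll press the release tail.

```bash
python3 -m pendant '[[[-1,-0.0017,0.007,-0.005,0,0,0],[-1,-0.0017,0.007,-0.012,0,0,0],[-1,-0.0017,0.007,-0.018,0,0,0],[-1,-0.0017,0.007,-0.018,0,0,0]]]'|egrep 'ee_pos|ft'
for i in 1 2 3 4 5 6 7; do python3 -m pendant '[[[-1,0,0,-0.002,0,0,0],[-1,0,0,-0.004,0,0,0]]]'|egrep 'ee_pos|ft'; done
```

```text
ee_pos: [0.5152, 0.0513, 0.0922]
ft_force: [0.5, -0.3, 0.1]
ee_pos: [0.5157, 0.0514, 0.0887]
ft_force: [0.3, 0.4, -0.4]
ee_pos: [0.5156, 0.0513, 0.0845]
ft_force: [0.9, 0.1, 0.7]
ee_pos: [0.5157, 0.0512, 0.0806]
ft_force: [0.3, -1.2, 0.6]
ee_pos: [0.5156, 0.0514, 0.0765]
ft_force: [0.6, -0.7, 1.1]
ee_pos: [0.5156, 0.0515, 0.0724]
ft_force: [-0.1, -0.6, 0.3]
ee_pos: [0.5154, 0.0515, 0.0684]
ft_force: [-0.5, -0.2, 1.3]
ee_pos: [0.5154, 0.0515, 0.0644]
ft_force: [-0.1, 0.0, 0.6]
```

```bash
for i in 1 2 3 4 5 6; do python3 -m pendant '[[[-1,0,0,-0.0015,0,0,0],[-1,0,0,-0.003,0,0,0]]]'|egrep 'ee_pos|ft'; done
python3 - <<'E'
from h import *
b,db=shot('side','s5'); cv2.imwrite('pics/c5.png',cv2.resize(b[150:250,255:355],(600,600),interpolation=2))
E
```

```text
ee_pos: [0.5154, 0.0515, 0.0614]
ft_force: [-0.3, 0.4, 1.5]
ee_pos: [0.5156, 0.0524, 0.0588]
ft_force: [-1.0, 1.0, 4.3]
ee_pos: [0.5158, 0.0516, 0.0558]
ft_force: [-1.1, 0.5, 5.1]
ee_pos: [0.5159, 0.0511, 0.0527]
ft_force: [1.0, 0.0, 5.3]
ee_pos: [0.516, 0.0511, 0.0497]
ft_force: [0.2, -0.0, 4.3]
ee_pos: [0.516, 0.0511, 0.0468]
ft_force: [-0.4, -0.2, 5.0]
```

View pics/c5.png

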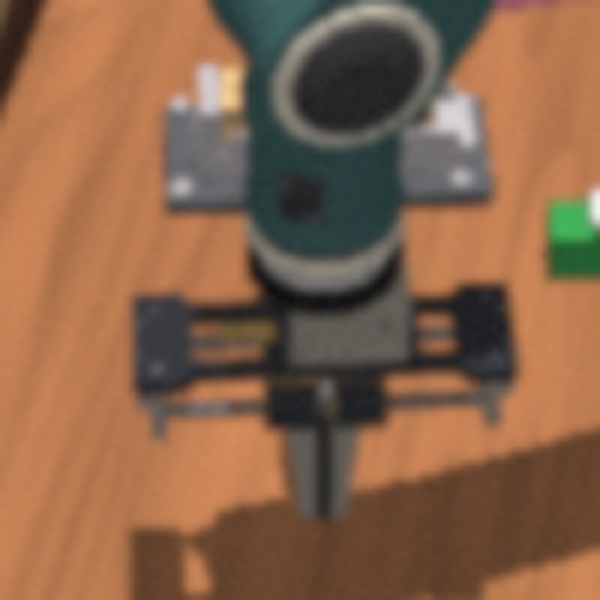

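The hand hides the handle. The force holds steady at about 5 N, within the release range. I'll press a few mm more and watch for a change.

```bash
for i in 1 2 3 4; do python3 -m pendant '[[[-1,0,0,-0.0015,0,0,0],[-1,0,0,-0.003,0,0,0]]]'|egrep 'ee_pos|ft'; done
python3 - <<'E'
from h import *
im,d=shot('top','t6')
ex=np.array([.973,.232,0]);ey=np.array([-.232,.973,0]);O=np.array([.589,-.259,0])
v,u=np.mgrid[165:245,290:400]; uv=np.c_[u.ravel(),v.ravel()]; dd=d[uv[:,1],uv[:,0]]; P=pts('top',uv,dd)-O
X=P@ex;Y=P@ey
for a in range(120,280,15):
    m=(dd>0)&(abs(X)<.009)&(abs(Y-a/1000)<.005)&(P[:,2]>.1)&(P[:,2]<.26)
    if m.sum()>2: print(a,m.sum(),(np.percentile(P[m][:,2],[20,50,80])*1000).round().tolist())
E
```

```text
ee_pos: [0.5159, 0.0513, 0.0437]
ft_force: [0.3, 0.2, 5.3]
ee_pos: [0.5157, 0.0514, 0.0405]
ft_force: [0.2, 0.3, 4.5]
ee_pos: [0.5156, 0.0514, 0.0375]
ft_force: [-0.4, 0.5, 3.9]
ee_pos: [0.5154, 0.0514, 0.0344]
ft_force: [-0.3, 0.3, 4.4]
120 15 [120.0, 123.0, 125.0]
135 15 [122.0, 124.0, 126.0]
150 17 [125.0, 128.0, 131.0]
165 15 [129.0, 131.0, 133.0]
180 15 [131.0, 134.0, 137.0]
195 17 [136.0, 137.0, 140.0]
210 15 [140.0, 141.0, 142.0]
225 16 [144.0, 145.0, 147.0]
240 12 [147.0, 149.0, 150.0]
```

The handle has been levered up to about 13°, past dead centre, and now holds itself against the tail. I'll let the tail up gradually along its arc.

```bash
python3 -m pendant '[[[-1,0,0,0.008,0,0,0],[-1,0,0,0.018,0,0,0],[-1,0,0,0.028,0,0,0],[-1,0,0,0.038,0,0,0],[-1,0,0,0.048,0,0,0],[-1,0,0,0.058,0,0,0],[-1,0,0,0.068,0,0,0],[-1,0,0,0.078,0,0,0],[-1,0,0,0.088,0,0,0],[-1,0,0,0.098,0,0,0],[-1,0.0005,-0.002,0.108,0,0,0],[-1,0.001,-0.004,0.118,0,0,0],[-1,0.0015,-0.007,0.128,0,0,0],[-1,0.0023,-0.01,0.138,0,0,0],[-1,0.0033,-0.014,0.148,0,0,0],[-1,0.0033,-0.014,0.148,0,0,0]]]'
python3 -m pendant '[[[-1,0.001,-0.004,0.01,0,0,0],[-1,0.002,-0.009,0.02,0,0,0],[-1,0.0032,-0.014,0.03,0,0,0],[-1,0.0046,-0.02,0.04,0,0,0],[-1,0.006,-0.026,0.05,0,0,0],[-1,0.007,-0.03,0.06,0,0,0],[-1,0.007,-0.03,0.07,0,0,0],[-1,0.007,-0.03,0.09,0,0,0],[-1,0.007,-0.03,0.12,0,0,0]]]'
```

```text
t: 19.35
ee_pos: [0.5199, 0.0365, 0.1841]
orientation: [0.001, 0.62, 0.784, 0.001]
ft_force: [1.0, 0.1, 0.2]
opening: 0.0009
t: 20.25
ee_pos: [0.5247, 0.0076, 0.3025]
orientation: [-0.001, 0.62, 0.785, -0.001]
ft_force: [0.1, -0.6, 0.4]
opening: 0.0006
```

Now I'll move well clear, outward along y' and towards the base, and look.

```bash
python3 -m pendant '[[[-1,-0.01,0.05,0.0,0,0,0],[-1,-0.03,0.1,0,0,0,0],[-1,-0.06,0.15,0,0,0,0],[-1,-0.09,0.2,0,0,0,0],[-1,-0.1,0.22,0,0,0,0],[-1,-0.1,0.22,0,0,0,0],[-1,-0.1,0.22,0,0,0,0],[-1,-0.1,0.22,0,0,0,0]]]'
python3 - <<'E'
from h import *
im,d=shot('top','t7'); b,db=shot('side','s7')
cv2.imwrite('pics/c7.png',np.hstack([cv2.resize(im[165:245,290:400],(440,320),interpolation=2),cv2.resize(b[140:230,265:355],(360,360),interpolation=2)[:320]]))
ex=np.array([.973,.232,0]);ey=np.array([-.232,.973,0]);O=np.array([.589,-.259,0])
v,u=np.mgrid[165:245,290:400]; uv=np.c_[u.ravel(),v.ravel()]; dd=d[uv[:,1],uv[:,0]]; P=pts('top',uv,dd)-O
X=P@ex;Y=P@ey
for a in range(120,280,20):
    m=(dd>0)&(abs(X)<.009)&(abs(Y-a/1000)<.005)&(P[:,2]>.1)&(P[:,2]<.3)
    if m.sum()>2: print(a,m.sum(),(np.median(P[m][:,2])*1000).round())
I=im[uv[:,1],uv[:,0]].astype(int)
w=(I.min(1)>175)&(abs(X)<.025)&(abs(Y)<.018)&(P[:,2]<.085)
wd=(I[:,2]-I[:,0]>40)&(P[:,2]>.055)&(P[:,2]<.075)&(dd>0)
print('plate z',np.median(P[w][:,2]),w.sum(),'wood x',X[wd].min(),X[wd].max())
print(env.get_obs()['ft_force'])
E
```

```text
t: 21.05
ee_pos: [0.4264, 0.2264, 0.3027]
orientation: [0.0, 0.62, 0.784, -0.0]
ft_force: [-0.1, -0.4, -0.5]
opening: 0.0004
120 13 126.0
140 14 148.0
160 18 171.0
180 15 193.0
200 15 213.0
220 21 232.0
240 10 211.0
260 19 228.0
plate z 0.07010260233575849 22 wood x -0.08404920126195743 0.04414956557971728
[-0.36816329 -0.25929258 -0.24017983]
```

View pics/c7.png

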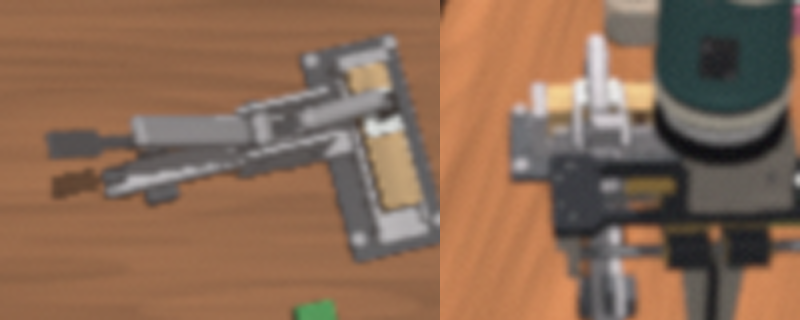

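The clamp is open, with the handle back at about 47°. The plate is seated at z 0.070, the block is home against the stop, and the robot touches nothing. I'll hand the job in.

```bash
python3 -c "
from rig import env
print(env.job_done())"
```

```text
the job is handed in; nothing more can be done
None
```

The job is done and handed in at about 21 s on the robot's clock, against the 59 s limit.

- **Block:** I pushed it until it stalled against the end stop, with about 10 N along the channel. In the last look it spanned -84 to +44 mm in the clamp's x; home is -85 to +45 mm.
- **Clamp:** I pressed the handle over centre onto its stop, where I read about 20 N. When let go it stayed locked, with the bar about level, and the plate's top had gone from 77 mm to about 71 mm (70 mm is fully down).
- **Release:** I pressed the tail with about 5 N, going lower than the stated 30 mm, until the handle stood at about 13°. I then let it up gradually.
- **Last look:** The handle stood open at about 47°, the plate's top was at 70 mm, and the wrist force was near zero with the arm clear.

No check failed. While passing dead centre I still read 1–2 N where the handle should have been pulling away by itself. I put that down to sensor noise or friction, since the handle held when let go. I did not re-measure the glue bottle, offcut or jar. The arm did not pass near the bottle or the offcut, and the jar stood clear of its moves.

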